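# Post a spent block battery through the self-closing flap of the collection box

## Task

Somebody left a flat nine-volt block battery lying on the metal sill of the used-battery collection box; put it in without picking it up. With one finger push the box's self-closing flap open, and while that finger keeps it open push the battery along the sill with the other finger until it drops inside, then let the flap swing shut. Never pinch or lift the battery or shove it against the shut flap, and leave the eraser on the sill and everything else on the desk where it is.

Things in the scene. Friction and masses are not known exactly. Their poses are not given: they have to be found in the camera images.
- collector: Used-battery collection box, white sheet metal, fixed, 220 (x) x 190 (y) mm in plan. Origin: centre of its underside on the desk; z up, +x is the push direction, from sill to flap. Flat aluminium sill without lips over x -110 to -25 mm, full width, top 95 mm high; then the mouth, x -25 to 75, under the flap. Below, the box is hollow; floor 3 mm thick. Cap behind the flap: x 69 to 110, 132 mm high.
- sill_edge (a point): Middle of the sill's inner edge (box x = -25, y = 0, height 95 mm), where things drop off into the mouth; axes as the box's. 3 mm thick cheeks at y = +-95 mm rise from the sill's edge to 130 mm height at the hinge and enclose the flap.
- flap (a joint): Flap angle, rad: 0 shut, up to 1.25 as it swings inwards and down (almost vertical). A finger pressing down on it or moving against it in box +x opens it; a spring shuts it when released (about 0.5 N at the free edge to start it, 1 to 5 N farther in). An upright finger, tip a few mm above the sill's level, can go in until its far face is about 85 mm past the sill's edge.
- flap_edge (a point): Middle of the free edge of the steel flap (plate 178 mm wide, 2.5 mm thick, 103 mm from hinge to free edge), moves with it. Shut: box x = -23.5, y = 0, height 96.5 mm, sloping up away from the sill at 17 degrees to the hinge.
- flap_hinge (a point): Middle of the flap's hinge pin (along box y), at box x = 75, y = 0, height 126 mm; axes as the box's.
- battery: Spent nine-volt block battery, dark metal case, black ends, two round snap contacts on one end; 26.5 (x) x 46 (y) x 17.5 (z) mm, 45 g, loose. Origin: centre of its underside; contacts (3 mm more) at +y. Lies flat on the sill, long side along its edge within 0.4 rad, centre 26 to 40 mm before the edge, on the left or right half (about 48 mm from the middle).
- eraser: Small white eraser in a cardboard sleeve, 21 x 50 x 12 mm, loose on the other half of the sill. Origin: centre of its underside. Leave it.
- stapler: Red stapler, 135 x 36 x 55 mm, on the desk before the box's sill side. Origin: centre of its underside. Leave it.
- pen_cup: Glass pen cup, diameter 80, height 100 mm, pens up to 170 mm, on the desk behind the box (its +x side). Origin: centre of its underside. Leave it.
- hole_punch: Stainless steel hole punch, 95 x 112 x 55 mm, on the desk beside the box (its -y side). Origin: centre of its underside. Leave it.
- mug: White mug, diameter 82, height 95 mm, on the desk well to the left. Origin: centre of its underside. Leave it.
- tape: Grey tape dispenser, 130 x 55 x 86 mm, on the desk well to the right. Origin: centre of its underside. Leave it.
Not all that is in view belongs to the job. Several things have the shape of the battery; the one meant has the colours described above.

How it is judged (in metres and radians):
On the way, in this order (a step that is already met when the one before it is completed fails the run):
1. a finger has pushed the flap open (over 0.25 rad) while the battery still lies on the sill (value of joint flap above 0.25 rad and contact force between the fingers and flap above 0.1 N and z of battery in the frame of collector above 0.09 m and x of battery in the frame of collector below -0.025 m), for 0.1 s.
2. the battery has dropped inside the box while a finger still keeps the flap open (over 0.25 rad) (z of battery in the frame of collector between 0 and 0.07 m and x of battery in the frame of collector between -0.108 and 0.108 m and y of battery in the frame of collector between -0.094 and 0.094 m and value of joint flap above 0.25 rad and contact force between the fingers and flap above 0.1 N), for 0.05 s.
At the end, for the whole second after the job is handed in: The battery lies at rest inside the box (over 25 mm below the sill, within its walls), the flap is shut (under 0.06 rad), the eraser is within 10 mm of where it lay (z of battery in the frame of collector between 0 and 0.07 m and x of battery in the frame of collector between -0.108 and 0.108 m and y of battery in the frame of collector between -0.094 and 0.094 m and value of joint flap below 0.06 rad and linear speed of battery below 0.02 m/s and distance of eraser from where it was at the start of the episode below 0.01 m); the robot touches nothing.
It fails at once if the battery is lifted (over 15 mm above the sill) (z of battery in the frame of collector above 0.11 m).
It fails at once if the battery is pinched or pressed hard (over 15 N) (contact force between the fingers and battery above 15 N).
It fails at once if the battery is shoved against the shut flap (it presses on the flap while that is open less than 0.2 rad) (contact force between battery and flap above 0.15 N and value of joint flap below 0.2 rad).
It fails at once if the eraser or another thing on the desk is displaced (eraser 10 mm, others 15 mm) (distance of eraser from where it was at the start of the episode above 0.01 m or distance of any of stapler, pen_cup, hole_punch, mug, tape from where it was at the start of the episode above 0.015 m).
It also fails if it takes over 35 s, if anything falls off the work surface, if the arm or the gripper's body presses on something with over 40 N, if the wrist force passes 120 N, or if a joint passes its speed limit or range.

## Robot

A 6-joint arm with a two-finger parallel gripper is mounted at the origin on the work surface. World frame = base frame: x ahead of the robot, y to its left, z up, the work surface at z = 0. Lengths are in m, angles in degrees, forces in N, time in s.
With the tool pointing down it reaches from about 0.4 to 0.825 m from the base axis. Payload 7 kg.
Tool frame: the origin (TCP) lies midway between the tips of the shut fingers; the grasp point (between the pads) lies 19 mm behind it; x points along the fingers, z is the direction in which the jaws open and shut, and the axes are right-handed (so a half turn about x gives the same grasp; the last joint's range is limited). The gripper opens to 88 mm and grips with 3 to 60 N. Pads are 19 mm wide; open, the fingers measure 130 mm over their backs; the gripper's body (78 mm by 193 mm) begins 47 mm behind the grasp point.
Start: joints at [-54.024, 20.546, 0.682, 0, -70.136, -16.507], TCP at [0.225, -0.636, 0.227] pointing down, gripper open.
Joint ranges: [-176.03, 176.03], [-82.01, 121.73], [-58.28, 71.71], [-173.87, 95.51], [-174.79, -0.11], [-173.66, 173.66]. Speed limits (degrees/s): [136.94, 136.94, 172.46, 180, 180, 180].

## Interface

Orientations are given as [roll, pitch, yaw] about the fixed x, y, z axes, in that order (R = Rz(yaw) Ry(pitch) Rx(roll)).
In Python, from plant import get_state, capture, close_job gives the robot as it stands.
- The arm moves only by the tool play_rows, never from a script. Its argument "series" is one flat list of numbers, 4 for each row, row after row: the shift along the tool's x, y, z in m, then the turn about the tool's x in rad. In form: [tx, ty, tz, spin, tx, ty, tz, spin, ...]. A call has exactly 5 rows; each row shifts and turns the commanded pose from where the row before left it, along the tool's axes as they then stand; what a row does not reach is not made up. A row lasts 1/12 s, in which the tool goes at most 41.7 mm and 7.16 degrees, less where a joint would pass 70% of its speed; a pose out of reach is approached as far as the arm can. A call is refused whole if a number of a shift passes 0.0417 or a number of a turn 0.125, either way. A call with a gripper value outside its range is refused whole. "jaw" is the opening in per cent of the stroke, from 0 (shut) to 100 (fully open), set as the call begins (left out, the last holds). The fingers move at their own pace and stop on an object; "squeeze" is the grip in N (left out, the last holds). Time passes only in rows, so rows that do not move let the fingers close, or fill a call up. It gives the time, the measured TCP pose, the force and the opening at its end, in the units of the state.
- get_state(): the state, without advancing time (a new reading comes with each control period).
- capture(name): name is "scene" or "top" or "wrist"; returns a dict with "img" (480x640x3 uint8, blue, green, red), "K" (3x3 intrinsics, pixels), "world_from_camera" (4x4, takes a point from camera to world coordinates). Camera axes: x right, y down, z forward; pixel columns grow to the right and rows downward; lengths in m; the calibration is good to about 2 mm. A picture is of the moment at which its call begins. There is no depth.
- close_job(): hands the job in, once; it reports no verdict.
The state is a dict: "time_s": time; "joints": joint angles; "qd": joint speeds; "joint_torque": joint torques, N m; "tcp_pos": TCP position; "eef_rot": TCP orientation; "contact_force": force on the tool from outside, world axes, zero at the start; "moment": the same for the moment, N m; "gripper_width": finger opening in m.
Only numpy, scipy, OpenCV 4.12 (cv2) and the standard library are available. Lean on these libraries where they do the work, as an engineer would, in place of code of your own. Each camera call takes 0.05 s, during which the arm holds its last target.

## Working session

There is one attempt and no reset: what is moved stays moved. The work goes in short steps, Python scripts to look and compute and a tool call to move; the robot and the scene stay as the last step left them, time stands still between calls to the robot, and variables do not carry over. Pictures are saved under pics/ and viewed, and the job is handed in when it is done.

Besides the shell and the picture viewer there is one more tool, called after "Emit:" in YAML: its name, and indented under it one key for each argument. play_rows: Moves the arm, as the interface text tells. Its arguments: {"type":"object","properties":{"series":{"type":"array","items":{"type":"number"}},"jaw":{"type":"number"},"squeeze":{"type":"number"}},"required":["series"]}

```bash
mkdir -p pics; ls; python3 - <<'E'
from plant import *
import cv2,numpy as np,pickle
s=get_state();print(s)
for n in("scene","top","wrist"):
    c=capture(n);cv2.imwrite(f"pics/{n}0.png",c["img"]);pickle.dump(c,open(f"{n}0.pkl","wb"))
    print(n,c["K"].tolist(),np.round(c["world_from_camera"],4).tolist())
E
```

```text
pics
{'time_s': 0.0, 'joints': array([-5.40217990e+01,  2.05916695e+01,  6.34231143e-01, -2.00726812e-02,
       -7.01357017e+01, -1.65054863e+01]), 'qd': array([ 0.05265732, -0.04417287,  0.05237828,  0.00189673,  0.04236615,
        0.11347186]), 'joint_torque': array([-2.56829720e-03, -5.82714701e+01,  2.93046731e+01,  6.99692845e+00,
        6.77647971e-03, -1.25423503e-04]), 'tcp_pos': array([ 0.22481466, -0.63594713,  0.22562366]), 'eef_rot': array([  5.05424318,  89.90496713, 114.52012202]), 'contact_force': array([-0.18572622,  0.21745643,  0.59783301]), 'moment': array([-2.32624531e-02, -2.64180526e-02,  8.31178907e-05]), 'gripper_width': 0.08756896557840488}
scene [[450.62710370798203, 0.0, 312.8212426407991], [0.0, 450.62710370798203, 240.86382229984432], [0.0, 0.0, 1.0]] [[-0.8988, 0.3123, -0.3076, 0.9176], [0.4383, 0.6477, -0.6231, 0.7093], [0.0046, -0.6949, -0.7191, 0.9129], [0.0, 0.0, 0.0, 1.0]]
top [[528.5278047187314, 0.0, 317.7381780191688], [0.0, 528.5278047187314, 238.07481293400144], [0.0, 0.0, 1.0]] [[0.0585, -0.9783, 0.1989, 0.2733], [-0.9983, -0.0582, 0.0074, 0.0159], [0.0043, -0.199, -0.98, 1.581], [0.0, 0.0, 0.0, 1.0]]
wrist [[372.04493216669795, 0.0, 323.7330854036151], [0.0, 372.04493216669795, 233.82028681049528], [0.0, 0.0, 1.0]] [[-0.332, 0.9057, 0.2635, 0.154], [0.9433, 0.3182, 0.0946, -0.661], [0.0018, 0.28, -0.96, 0.3843], [0.0, 0.0, 0.0, 1.0]]
```

View pics/scene0.png

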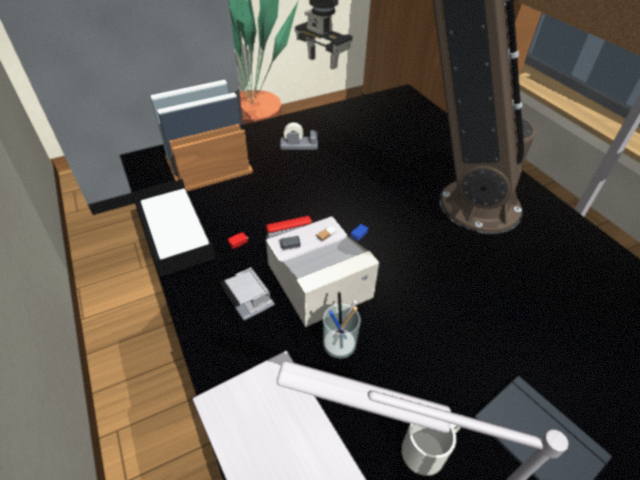

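View pics/top0.png

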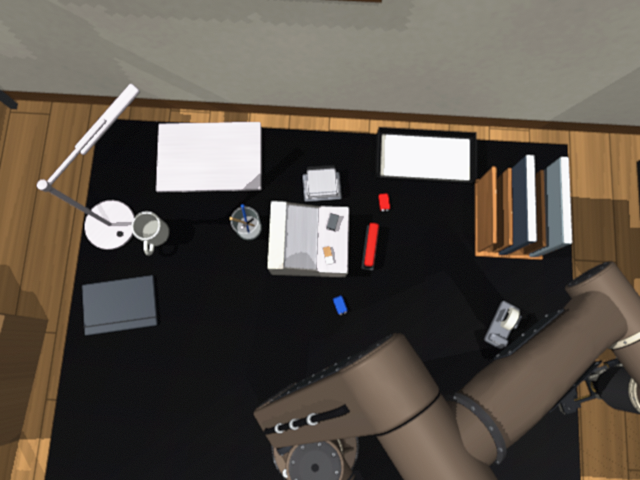

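View pics/wrist0.png

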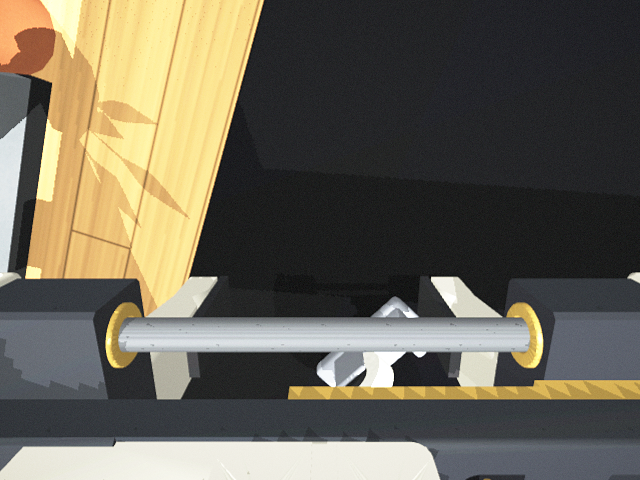

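```bash
python3 - <<'E'
import cv2,numpy as np
a=cv2.imread("pics/top0.png")[180:325,255:415];b=cv2.imread("pics/scene0.png")[205:335,215:390]
cv2.imwrite("pics/topc.png",cv2.resize(a,None,fx=5,fy=4.0*5/4*0.8,interpolation=cv2.INTER_CUBIC)[:600,:800])
cv2.imwrite("pics/scenec.png",cv2.resize(b,None,fx=4.5,fy=4.5,interpolation=cv2.INTER_CUBIC))
E
```

```text
(no output)
```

View pics/topc.png

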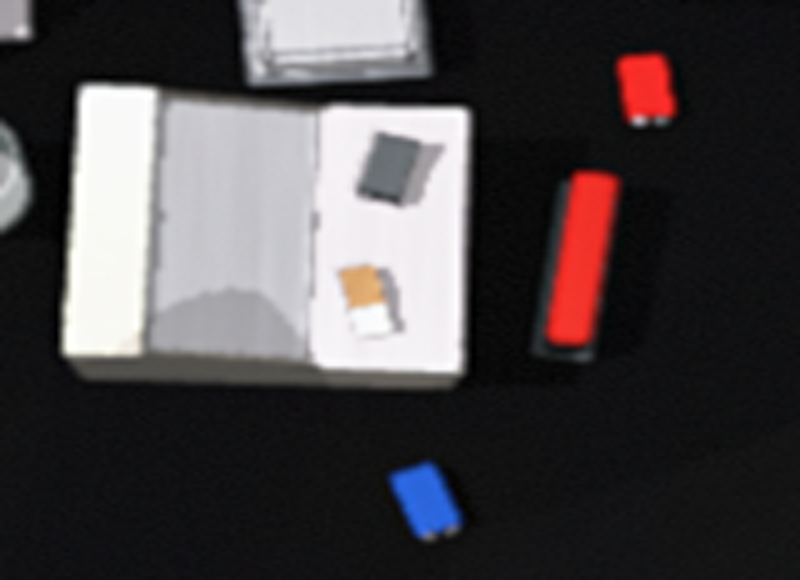

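View pics/scenec.png

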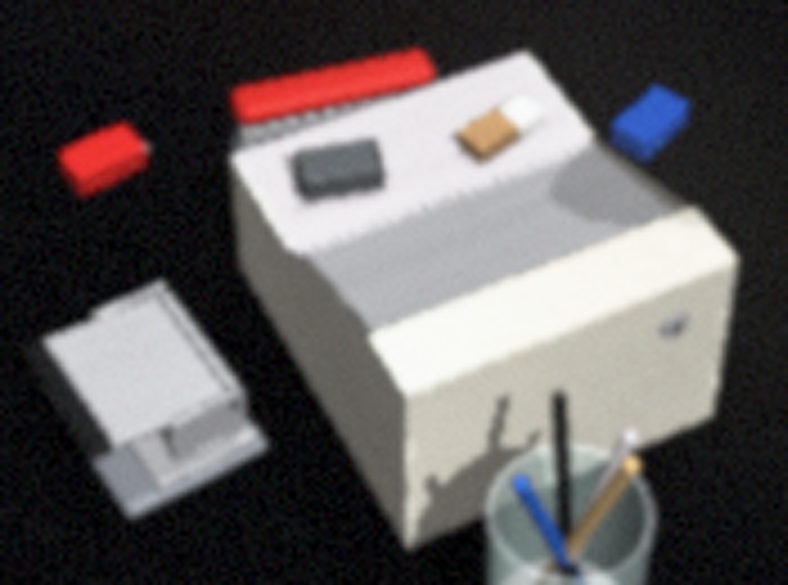

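The candidates in the top image are red (383,202), blue (340,305) and dark grey on the sill (335,222). Only the last has a dark metal case and lies on the sill, and the crop confirms it. The orange and white piece at about (328,255) is the eraser. Next I measure these.

```bash
cat > h.py <<'E'
import numpy as np,cv2,pickle
from scipy.spatial.transform import Rotation as Ro
def cast(c,uv,z):
    uv=np.atleast_2d(np.asarray(uv,float));K=c["K"];T=c["world_from_camera"]
    d=np.c_[(uv-[K[0,2],K[1,2]])/[K[0,0],K[1,1]],np.ones(len(uv))]@T[:3,:3].T
    o=T[:3,3];return (o+d*((z-o[2])/d[:,2])[:,None])
def proj(c,P):
    T=np.linalg.inv(c["world_from_camera"]);p=np.atleast_2d(P)@T[:3,:3].T+T[:3,3];q=p@c["K"].T;return q[:,:2]/q[:,2:]
def R(s): return Ro.from_euler('xyz',s["eef_rot"],degrees=True).as_matrix()
E
python3 - <<'E'
from h import *
from plant import get_state
for n in("top","scene"):
    c=pickle.load(open(n+"0.pkl","rb"));im=c["img"]
    if n=="top":
        f=lambda x,y:(255+x/5-.4,180+y/4-.4)
        sill=[f(471,107),f(465,373)];cap=[f(80,85),f(62,356)];inner=[f(319,105),f(310,367)]
        roi=(205,240,322,347)
    else:
        f=lambda x,y:(215+x/4.5-.4,205+y/4.5-.4)
        sill=[f(232,156),f(529,50)];cap=[f(408,392),f(738,260)];inner=[f(300,253),f(593,140)]
        roi=(230,255,275,305)
    print(n,"sill outer",cast(c,sill,.095)[:,:2].round(4).tolist(),"inner",cast(c,inner,.095)[:,:2].round(4).tolist(),"cap outer",cast(c,cap,.132)[:,:2].round(4).tolist())
    y0,y1,x0,x1=roi
    g=im[y0:y1,x0:x1].max(2); m=(g<115).astype(np.uint8)
    k=cv2.connectedComponentsWithStats(m)
    i=1+k[2][1:,4].argmax();print(k[2][1:])
    cn=cv2.findContours((k[1]==i).astype(np.uint8),cv2.RETR_EXTERNAL,2)[0][0][:,0]+[x0,y0]
    r=cv2.minAreaRect(cn.astype(np.float32));b=cv2.boxPoints(r);print(b.tolist())
    print("bat top plane",cast(c,b,.1125)[:,:2].round(4).tolist(),cast(c,[r[0]],.105).round(4))
s=get_state();print(R(s).round(3))
E
```

```text
top sill outer [[0.6742, -0.0575], [0.4797, -0.0632]] inner [[0.6705, 0.0308], [0.4788, 0.0247]] cap outer [[0.6671, 0.1666], [0.4732, 0.1618]]
[[ 0  0 25  2 40]
 [10 10  6  2  6]
 [14 14  2  5  6]
 [ 5 21  9  5 22]]
[[322.0, 205.0], [346.0, 205.0], [346.0, 206.0], [322.0, 206.0]]
bat top plane [[0.6689, 0.0204], [0.673, -0.0484], [0.6701, -0.0485], [0.666, 0.0203]] [[ 0.6715 -0.0142  0.105 ]]
scene sill outer [[0.6717, -0.0558], [0.4804, -0.0609]] inner [[0.666, 0.0277], [0.4826, 0.0213]] cap outer [[0.6657, 0.1636], [0.4772, 0.1605]]
[[  5   7  20  12 134]]
[[279.66400146484375, 240.15199279785156], [297.8800048828125, 236.83998107910156], [299.49603271484375, 245.7279815673828], [281.280029296875, 249.0399932861328]]
bat top plane [[0.648, -0.0221], [0.6027, -0.013], [0.6118, 0.0164], [0.6563, 0.0073]] [[ 0.6271 -0.0094  0.105 ]]
[[-0.001 -0.943 -0.333]
 [ 0.001 -0.333  0.943]
 [-1.     0.     0.001]]
```

```bash
cat >> h.py <<'E'
psi=np.deg2rad(91.6);O=np.array([.574,.052]);ex=np.array([np.cos(psi),np.sin(psi)]);ey=np.array([-ex[1],ex[0]])
def box(P): P=np.atleast_2d(P)[:,:2]-O; return np.c_[P@ex,P@ey]
def world(b): b=np.atleast_2d(b); return O+b[:,:1]*ex+b[:,1:2]*ey
E
python3 - <<'E'
from h import *
c=pickle.load(open("top0.pkl","rb"))
im=c["img"][207:238,318:348];g=im.astype(int).max(2)
print(g[:, :])
for v in (90,110,130):
    m=(g<v).astype(np.uint8);m[:3]=0
    k=cv2.connectedComponentsWithStats(m);i=1+k[2][1:,4].argmax();
    cn=cv2.findContours((k[1]==i).astype(np.uint8),cv2.RETR_EXTERNAL,2)[0][0][:,0]+[318,207]
    b=cv2.boxPoints(cv2.minAreaRect(cn.astype(np.float32)));B=box(cast(c,b,.1125));print(v,B.round(4).tolist(),B.mean(0))
f=lambda x,y:(255+x/5-.4,180+y/4-.4)
B=box(cast(c,[f(376,132),f(422,140),f(405,205),f(358,193)],.1125));print(B.round(4),B.mean(0))
s=pickle.load(open("scene0.pkl","rb"));f=lambda x,y:(215+x/4.5-.4,205+y/4.5-.4)
B=box(cast(s,[f(291,152),f(376,141),f(383,172),f(303,180)],.1125));print(B.round(4),B.mean(0))
P=cast(c,[(245,207)],.17);print("pen tip",box(P)); print(box(cast(c,[(245,222)],0.1)))
E
```

```text
[[123 160 192 228 239 239 236 229 222 222 223 221 221 219 214 212 210 210
  208 207 208 211 210 209 210 210 210 211 208 179]
 [167 217 240 247 250 249 248 248 247 248 248 247 247 248 249 249 250 249
  249 248 248 250 251 250 251 251 251 252 255 244]
 [192 233 247 247 248 247 246 246 245 245 245 245 245 245 246 246 247 247
  246 245 246 246 246 246 247 247 247 247 251 250]
 [196 233 246 246 246 246 244 244 243 243 244 243 243 244 244 244 244 245
  244 242 243 244 243 243 244 244 243 244 248 248]
 [193 232 245 245 246 245 244 244 243 244 243 239 240 243 245 246 246 245
  244 242 243 243 242 243 243 243 243 244 248 247]
 [194 232 245 245 246 245 244 243 243 244 243 231 222 221 233 244 246 246
  244 244 244 244 243 243 244 244 243 244 248 248]
 [194 232 246 245 246 245 245 243 243 244 239 216 167 146 173 204 218 225
  234 241 244 245 244 244 244 244 244 245 248 246]
 [192 232 246 245 246 245 244 243 244 243 233 195 142 115 116 125 132 147
  173 200 221 239 244 244 244 243 244 245 247 242]
 [190 232 245 245 245 245 245 244 244 244 232 188 138 116 112 109 110 114
  117 124 147 206 228 227 
[... 2676 characters left out ...]
243 242 242 241 241 241 242 243 243 242 242 243
  242 241 241 241 242 242 242 242 243 246 246 188]]
90 [[-0.0558, -0.0261], [-0.0566, -0.0288], [-0.0704, -0.0245], [-0.0696, -0.0219]] [-0.06309458 -0.02531783]
110 [[-0.0494, -0.0256], [-0.0508, -0.0318], [-0.0717, -0.0271], [-0.0703, -0.0209]] [-0.0605293  -0.02636172]
130 [[-0.0487, -0.0257], [-0.0583, -0.0702], [-0.082, -0.0649], [-0.0723, -0.0205]] [-0.06534432 -0.04532517]
[[-0.0572 -0.0722]
 [-0.0836 -0.0672]
 [-0.0751 -0.0193]
 [-0.0481 -0.0272]] [-0.06599391 -0.04646039]
[[-0.0822 -0.0702]
 [-0.0683 -0.0248]
 [-0.0452 -0.032 ]
 [-0.0598 -0.0733]] [-0.06384779 -0.05010257]
pen tip [[ 0.17795277 -0.06607593]]
[[ 0.18557469 -0.03983268]]
```

```bash
cat > rel.py <<'E'
from h import *
from plant import get_state
import sys
s=get_state();r=R(s);p=s["tcp_pos"]
bx=box(p)[0];print("t",round(s["time_s"],2),"tcp",p.round(4),"box",bx.round(4),"w",round(s["gripper_width"],4),"F",s["contact_force"].round(2))
yz=np.rad2deg(np.arctan2(r[1,2],r[0,2]));print("jaw yaw",yz.round(2),"spin needed rad",np.deg2rad(yz-91.6).round(3))
if len(sys.argv)>1:
    t=np.array([float(a) for a in sys.argv[1:4]]);T=np.r_[world(t[:2])[0],t[2]]
    print("target world",T,"tool-axes shift",(r.T@(T-p)).round(4)," if aligned box shift",(t[:2]-bx).round(4))
E
python3 rel.py -.044 -.048 .227
```

```text
t 0.15 tcp [ 0.2248 -0.6361  0.2259] box [-0.6781  0.3683] w 0.0876 F [-0.91 -0.77  0.34]
jaw yaw 109.46 spin needed rad 0.312
target world [0.62320984 0.00935739 0.227     ] tool-axes shift [-0.0006 -0.5907  0.4758]  if aligned box shift [ 0.6341 -0.4163]
```

Emit:
play_rows:
  series: [0, -0.02, 0.03, 0.0625, 0, -0.02, 0.03, 0.0625, 0, -0.02, 0.03, 0.0625, 0, -0.02, 0.03, 0.0625, 0, -0.02, 0.03, 0.0625]
  jaw: 100

```text
time_s: 0.57
tcp_pos: [0.2902, -0.4675, 0.2263]
eef_rot: [30.5, 90.0, 121.9]
contact_force: [1.5, 0.4, 0.4]
gripper_width: 0.0875
```

```bash
python3 rel.py -.044 -.048 .227
```

```text
t 0.57 tcp [ 0.2902 -0.4675  0.2263] box [-0.5113  0.2982] w 0.0875 F [1.47 0.41 0.35]
jaw yaw 91.34 spin needed rad -0.005
target world [0.62320984 0.00935739 0.227     ] tool-axes shift [-0.0006 -0.3441  0.4689]  if aligned box shift [ 0.4673 -0.3462]
```

Emit:
play_rows:
  series: [0, -0.023, 0.031, 0, 0, -0.023, 0.031, 0, 0, -0.023, 0.031, 0, 0, -0.023, 0.031, 0, 0, -0.023, 0.031, 0]

```text
time_s: 0.98
tcp_pos: [0.4017, -0.3093, 0.2267]
eef_rot: [-89.3, 90.0, 2.3]
contact_force: [0.9, 0.1, -0.4]
gripper_width: 0.0872
```

Emit:
play_rows:
  series: [0, -0.023, 0.031, 0, 0, -0.023, 0.031, 0, 0, -0.023, 0.031, 0, 0, -0.023, 0.031, 0, 0, -0.023, 0.031, 0]

```text
time_s: 1.4
tcp_pos: [0.5125, -0.1511, 0.2267]
eef_rot: [-66.1, 90.0, 25.5]
contact_force: [1.0, -1.2, -0.7]
gripper_width: 0.0876
```

Emit:
play_rows:
  series: [0, -0.023, 0.031, 0, 0, -0.023, 0.031, 0, 0, -0.02, 0.025, 0, 0, 0, 0, 0, 0, 0, 0, 0]

```text
time_s: 1.82
tcp_pos: [0.576, -0.0627, 0.2257]
eef_rot: [94.2, 89.9, -174.1]
contact_force: [-1.0, 1.1, 0.5]
gripper_width: 0.0879
```

```bash
python3 rel.py -.044 -.048 .227; python3 - <<'E'
from h import *
from plant import capture
for n in ("wrist","top"):
    c=capture(n);pickle.dump(c,open(n+"1.pkl","wb"));cv2.imwrite(f"pics/{n}1.png",c["img"])
E
```

```text
t 1.82 tcp [ 0.576  -0.0627  0.2257] box [-0.1147  0.0012] w 0.0879 F [-1.04  1.07  0.52]
jaw yaw 91.7 spin needed rad 0.002
target world [0.62320984 0.00935739 0.227     ] tool-axes shift [-0.0014 -0.0493  0.0706]  if aligned box shift [ 0.0707 -0.0492]
```

View pics/wrist1.png

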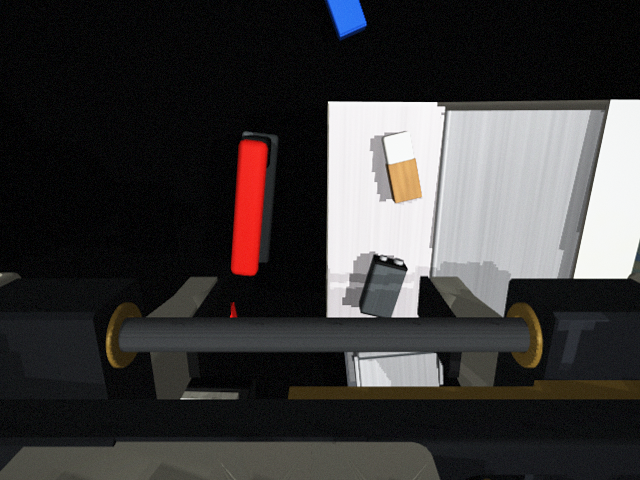

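```bash
python3 - <<'E'
from h import *
c=pickle.load(open("wrist1.pkl","rb"))
cv2.imwrite("pics/w1c.png",cv2.resize(c["img"][230:330,330:450],None,fx=6,fy=6,interpolation=cv2.INTER_CUBIC))
print("sill outer",box(cast(c,[(328,102),(327.5,230)],.095)).round(4).tolist(),"inner",box(cast(c,[(444,108),(433.5,260)],.095)).round(4).tolist(),"far cheek corner (328,102)")
E
```

```text
sill outer [[-0.1112, 0.093], [-0.1112, -0.0046]] inner [[-0.0256, 0.0889], [-0.0235, -0.0303]] far cheek corner (328,102)
```

View pics/w1c.png

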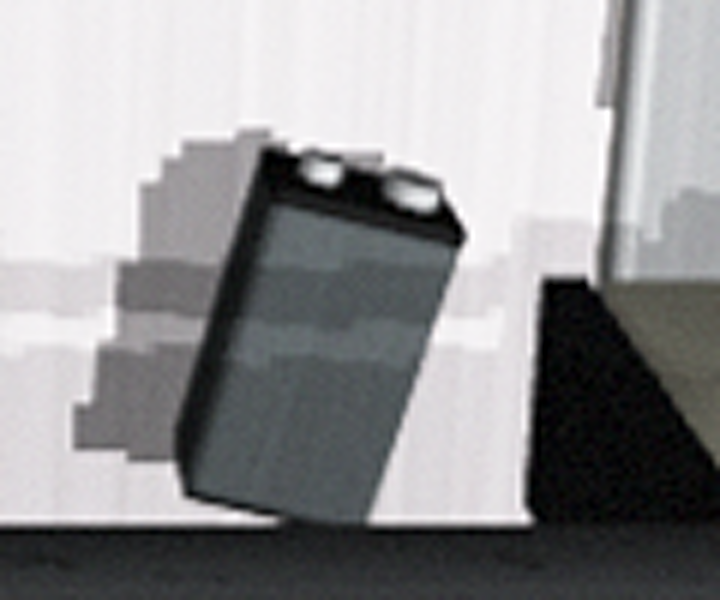

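```bash
python3 - <<'E'
from h import *
c=pickle.load(open("wrist1.pkl","rb"))
P=box(cast(c,[(330+x/6-.4,230+y/6-.4) for x,y in((270,202),(465,248),(190,492))],.1125));print(P.round(4))
print("centre",((P[1]+P[2])/2).round(4),"len",np.linalg.norm(P[0]-P[2]),np.linalg.norm(P[0]-P[1]),"ang",np.degrees(np.arctan2(*(P[0]-P[2]))))
E
```

```text
[[-0.0747 -0.0266]
 [-0.0489 -0.033 ]
 [-0.0838 -0.0683]]
centre [-0.0664 -0.0506] len 0.042729137240032765 0.026494546503099188 ang 12.416437461216054
```

Emit:
play_rows:
  series: [0, -0.02, 0.028, 0, 0, -0.02, 0.028, 0, 0, -0.009, 0.013, 0, 0.02, 0, 0, 0, 0.03, 0, 0, 0]

```text
time_s: 2.33
tcp_pos: [0.6246, 0.0063, 0.179]
eef_rot: [-81.4, 89.7, 10.1]
contact_force: [-0.0, 0.4, -1.5]
gripper_width: 0.0875
```

Emit:
play_rows:
  series: [0.03, 0, 0, 0, 0, 0, 0, 0, 0, 0, 0, 0, 0, 0, 0, 0, 0, 0, 0, 0]

```text
time_s: 2.75
tcp_pos: [0.6238, 0.0058, 0.149]
eef_rot: [-84.0, 89.8, 7.6]
contact_force: [0.3, 0.2, 0.6]
gripper_width: 0.0877
```

```bash
python3 rel.py -.045 -.049 .099; python3 - <<'E'
from h import *
from plant import capture
c=capture("scene");cv2.imwrite("pics/s2.png",cv2.resize(c["img"][150:340,200:400],None,fx=3,fy=3,interpolation=cv2.INTER_CUBIC))
c=capture("wrist");cv2.imwrite("pics/w2.png",c["img"])
E
```

```text
t 2.75 tcp [0.6238 0.0058 0.149 ] box [-0.0476 -0.0485] w 0.0877 F [0.32 0.19 0.57]
jaw yaw 91.55 spin needed rad -0.001
target world [0.62423737 0.00838571 0.099     ] tool-axes shift [ 0.05   -0.0003  0.0026]  if aligned box shift [ 0.0026 -0.0005]
```

View pics/s2.png

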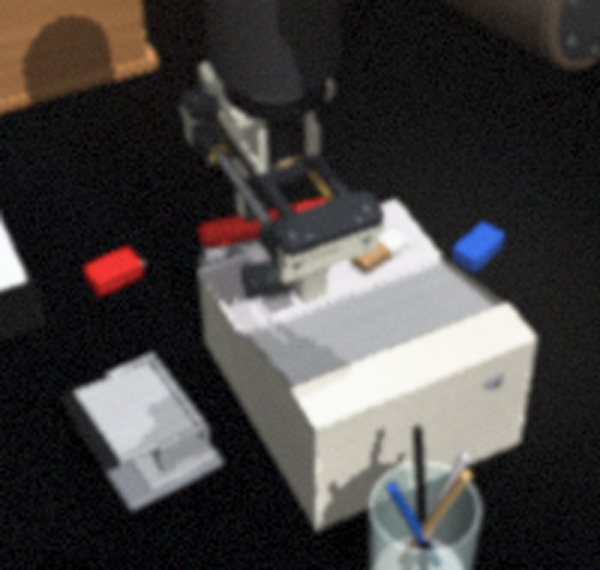

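View pics/w2.png

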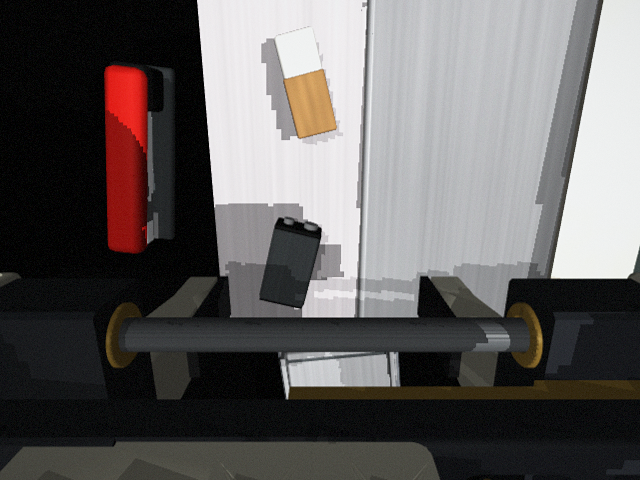

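Emit:
play_rows:
  series: [0.02, 0, 0.002, 0, 0.015, 0, 0, 0, 0.01, 0, 0, 0, 0.004, 0, 0, 0, 0, 0, 0, 0]

```text
time_s: 3.27
tcp_pos: [0.6224, 0.0079, 0.0974]
eef_rot: [125.5, 90.0, -142.9]
contact_force: [0.1, -0.5, 1.1]
gripper_width: 0.0876
```

```bash
python3 rel.py -.045 -.049 .099; python3 - <<'E'
from h import *
from plant import capture
c=capture("scene");cv2.imwrite("pics/s3.png",cv2.resize(c["img"][180:320,230:390],None,fx=4,fy=4,interpolation=cv2.INTER_CUBIC))
c=capture("wrist");cv2.imwrite("pics/w3.png",c["img"])
E
```

```text
t 3.27 tcp [0.6224 0.0079 0.0974] box [-0.0454 -0.0472] w 0.0876 F [ 0.14 -0.53  1.06]
jaw yaw 91.57 spin needed rad -0.001
target world [0.62423737 0.00838571 0.099     ] tool-axes shift [-0.0016 -0.0018  0.0004]  if aligned box shift [ 0.0004 -0.0018]
```

View pics/s3.png

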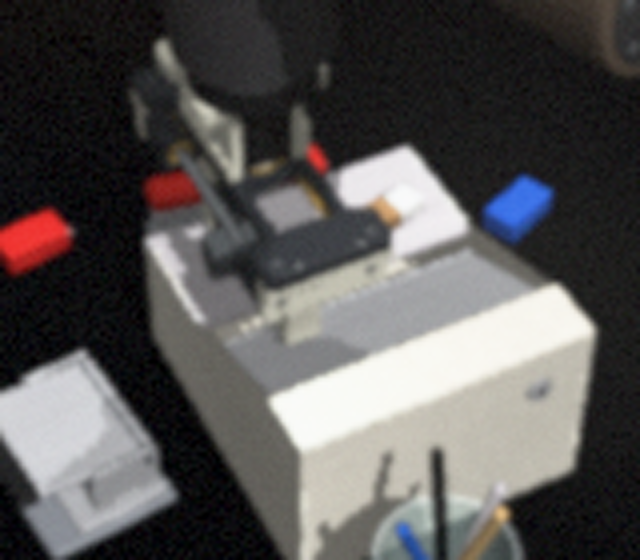

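View pics/w3.png

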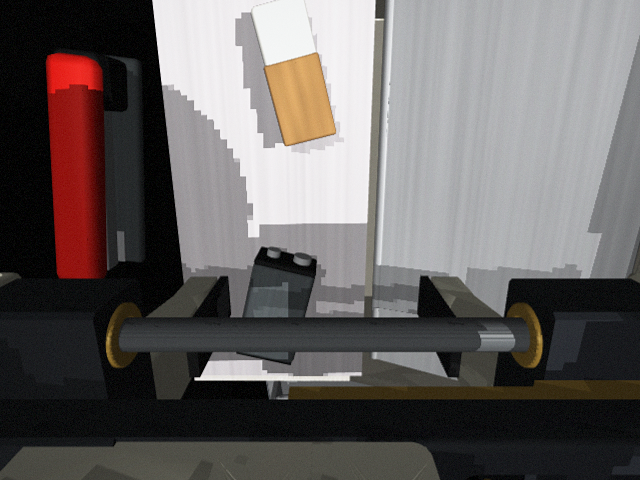

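Emit:
play_rows:
  series: [-0.001, 0, 0.003, 0, 0, 0, 0.004, 0, 0, 0, 0.004, 0, 0, 0, 0.004, 0, 0, 0, 0.003, 0]

```text
time_s: 3.78
tcp_pos: [0.6222, 0.0265, 0.0989]
eef_rot: [-96.6, 90.0, -5.0]
contact_force: [0.5, -2.1, 1.3]
gripper_width: 0.0879
```

Emit:
play_rows:
  series: [0, 0, 0.004, 0, 0, 0, 0.004, 0, 0, 0, 0.003, 0, 0, 0, 0, 0, 0, 0, 0, 0]

```text
time_s: 4.2
tcp_pos: [0.6216, 0.0375, 0.0986]
eef_rot: [4.6, 90.0, 96.2]
contact_force: [-2.0, -0.3, 2.2]
gripper_width: 0.0875
```

```bash
python3 rel.py -.013 -.048 .098; python3 - <<'E'
from h import *
from plant import capture
c=capture("wrist");cv2.imwrite("pics/w4.png",c["img"])
E
```

```text
t 4.2 tcp [0.6216 0.0375 0.0986] box [-0.0158 -0.0472] w 0.0875 F [-2.02 -0.35  2.24]
jaw yaw 91.58 spin needed rad -0.0
target world [0.62234427 0.04034531 0.098     ] tool-axes shift [ 0.0006 -0.0008  0.0028]  if aligned box shift [ 0.0028 -0.0008]
```

View pics/w4.png

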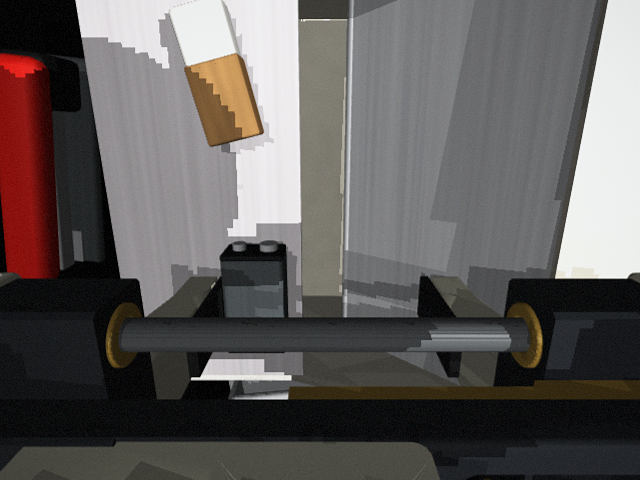

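Emit:
play_rows:
  series: [0, 0, 0.003, 0, 0, 0, 0.002, 0, 0, 0, 0, 0, 0, 0, 0, 0, 0, 0, 0, 0]

```text
time_s: 4.67
tcp_pos: [0.6215, 0.042, 0.0985]
eef_rot: [71.4, 90.0, 162.9]
contact_force: [-0.7, -2.0, 1.1]
gripper_width: 0.0876
```

```bash
python3 rel.py -.013 -.048 .098; python3 - <<'E'
from h import *
from plant import capture
c=capture("wrist");cv2.imwrite("pics/w5.png",c["img"]);pickle.dump(c,open("w5.pkl","wb"))
r=c["img"][170].max(1);print(list(enumerate(r[290:370].tolist(),290)))
for u in (346,350,354,358):
    z=np.linspace(.02,.1,400);P=np.array([cast(c,[(u,170)],q)[0] for q in z]);b=box(P)
    rad=np.hypot(b[:,0]-.075,z-.126);i=np.abs(rad-.103).argmin();print(u,"flap",np.arctan2(.126-z[i],.075-b[i,0])-.291)
E
```

```text
t 4.67 tcp [0.6215 0.042  0.0985] box [-0.0113 -0.0472] w 0.0876 F [-0.66 -2.04  1.05]
jaw yaw 91.56 spin needed rad -0.001
target world [0.62234427 0.04034531 0.098     ] tool-axes shift [ 0.0005 -0.0008 -0.0017]  if aligned box shift [-0.0017 -0.0008]
[(290, 141), (291, 125), (292, 125), (293, 125), (294, 126), (295, 129), (296, 125), (297, 128), (298, 127), (299, 129), (300, 126), (301, 129), (302, 125), (303, 126), (304, 129), (305, 122), (306, 126), (307, 123), (308, 128), (309, 127), (310, 125), (311, 124), (312, 123), (313, 124), (314, 128), (315, 124), (316, 126), (317, 125), (318, 125), (319, 123), (320, 126), (321, 124), (322, 124), (323, 126), (324, 124), (325, 125), (326, 124), (327, 127), (328, 125), (329, 125), (330, 131), (331, 126), (332, 125), (333, 122), (334, 169), (335, 173), (336, 175), (337, 175), (338, 171), (339, 175), (340, 174), (341, 169), (342, 173), (343, 174), (344, 174), (345, 128), (346, 94), (347, 130), (348, 165), (349, 200), (350, 142), (351, 109), (352, 107), (353, 114), (354, 114), (355, 109), (356, 110), (357, 112), (358, 111), (359, 111), (360, 107), (361, 111), (362, 113), (363, 110), (364, 106), (365, 106), (366, 111), (367, 111), (368, 112), (369, 109)]
346 flap 0.4819496853575898
350 flap 0.5144760984951333
354 flap 0.5458797438988878
358 flap 0.576207175992697
```

View pics/w5.png

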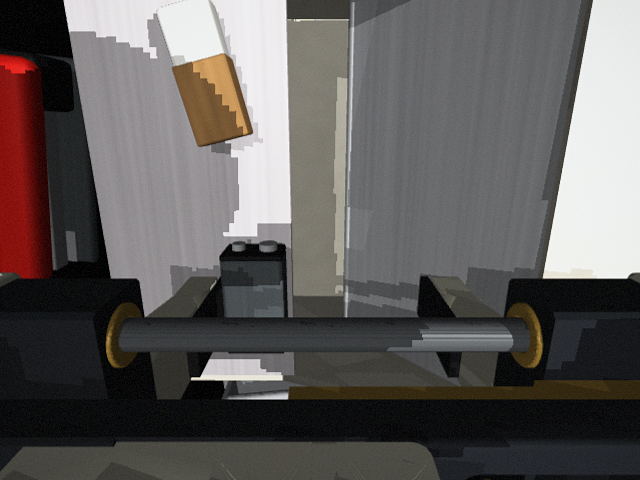

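Emit:
play_rows:
  series: [0, 0, 0.002, 0, 0, 0, 0.002, 0, 0, 0, 0, 0, 0, 0, 0, 0, 0, 0, 0, 0]
  jaw: 90
  squeeze: 8

```text
time_s: 5.13
tcp_pos: [0.6216, 0.0464, 0.0987]
eef_rot: [-38.9, 90.0, 52.7]
contact_force: [-1.5, -1.0, 3.7]
gripper_width: 0.0788
```

Emit:
play_rows:
  series: [0, 0, 0.002, 0, 0, 0, 0.002, 0, 0, 0, 0, 0, 0, 0, 0, 0, 0, 0, 0, 0]
  jaw: 80

```text
time_s: 5.55
tcp_pos: [0.6217, 0.0504, 0.0988]
eef_rot: [-62.9, 90.0, 28.6]
contact_force: [-1.4, -0.4, 3.1]
gripper_width: 0.0702
```

```bash
python3 rel.py -.003 -.048 .098; python3 - <<'E'
from h import *
from plant import capture
c=capture("wrist");cv2.imwrite("pics/w6.png",c["img"])
E
```

```text
t 5.55 tcp [0.6217 0.0504 0.0988] box [-0.003  -0.0476] w 0.0702 F [-1.43 -0.4   3.14]
jaw yaw 91.58 spin needed rad -0.0
target world [0.62206505 0.05034141 0.098     ] tool-axes shift [ 0.0008 -0.0004 -0.    ]  if aligned box shift [-0.     -0.0004]
```

View pics/w6.png

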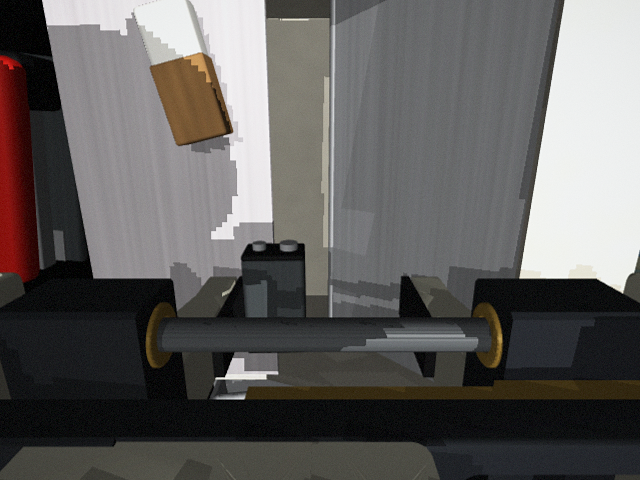

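Emit:
play_rows:
  series: [0, 0, 0.003, 0, 0, 0, 0.003, 0, 0, 0, 0, 0, 0, 0, 0, 0, 0, 0, 0, 0]
  jaw: 70

```text
time_s: 6.02
tcp_pos: [0.6212, 0.0564, 0.0987]
eef_rot: [-25.5, 90.0, 66.1]
contact_force: [-0.4, -2.0, 3.2]
gripper_width: 0.0614
```

Emit:
play_rows:
  series: [0, 0, 0.003, 0, 0, 0, 0.003, 0, 0, 0, 0, 0, 0, 0, 0, 0, 0, 0, 0, 0]
  jaw: 60

```text
time_s: 6.43
tcp_pos: [0.6209, 0.0623, 0.0986]
eef_rot: [32.6, 90.0, 124.2]
contact_force: [-0.7, -1.3, 3.2]
gripper_width: 0.0525
```

```bash
python3 rel.py -.003 -.048 .098; python3 - <<'E'
from h import *
from plant import capture
c=capture("wrist");cv2.imwrite("pics/w7.png",c["img"])
E
```

```text
t 6.43 tcp [0.6209 0.0623 0.0986] box [ 0.009  -0.0472] w 0.0525 F [-0.75 -1.26  3.18]
jaw yaw 91.58 spin needed rad -0.0
target world [0.62206505 0.05034141 0.098     ] tool-axes shift [ 0.0006 -0.0008 -0.012 ]  if aligned box shift [-0.012  -0.0008]
```

View pics/w7.png

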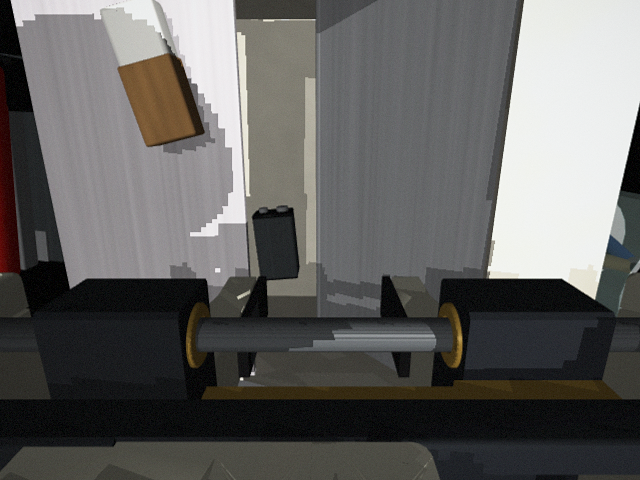

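The battery lies on the box floor at about (275,240), smaller in view, and the finger still holds the flap open. Now I lift straight up so the flap closes.

Emit:
play_rows:
  series: [-0.004, 0, 0, 0, -0.006, 0, 0, 0, -0.008, 0, 0, 0, -0.01, 0, 0, 0, -0.012, 0, 0, 0]

```text
time_s: 6.9
tcp_pos: [0.6211, 0.0623, 0.1395]
eef_rot: [-0.4, 90.0, 91.2]
contact_force: [0.2, 0.6, 0.5]
gripper_width: 0.0525
```

Emit:
play_rows:
  series: [-0.02, 0, 0, 0, -0.03, 0, 0, 0, -0.03, 0, 0, 0, -0.03, 0, 0, 0, -0.02, 0, 0, 0]

```text
time_s: 7.32
tcp_pos: [0.6219, 0.0623, 0.2735]
eef_rot: [-75.1, 89.7, 16.5]
contact_force: [-0.1, 0.9, -0.0]
gripper_width: 0.0525
```

Emit:
play_rows:
  series: [0, 0, -0.03, 0, 0, 0, -0.03, 0, 0, 0, -0.03, 0, 0, 0, -0.03, 0, 0, 0, 0, 0]

```text
time_s: 7.73
tcp_pos: [0.6242, -0.0617, 0.2701]
eef_rot: [-105.0, 89.9, -13.6]
contact_force: [0.5, 0.2, -0.8]
gripper_width: 0.0529
```

Emit:
play_rows:
  series: [0, 0, 0, 0, 0, 0, 0, 0, 0, 0, 0, 0, 0, 0, 0, 0, 0, 0, 0, 0]

```text
time_s: 8.15
tcp_pos: [0.6244, -0.057, 0.2687]
eef_rot: [-53.0, 90.0, 38.6]
contact_force: [-0.4, -0.2, 0.5]
gripper_width: 0.0526
```

```bash
python3 rel.py; python3 - <<'E'
from h import *
from plant import capture
c=capture("scene");cv2.imwrite("pics/s8.png",c["img"])
c=capture("wrist");cv2.imwrite("pics/w8.png",c["img"])
E
```

```text
t 8.15 tcp [ 0.6244 -0.057   0.2687] box [-0.1103 -0.0473] w 0.0526 F [-0.37 -0.16  0.45]
jaw yaw 91.63 spin needed rad 0.001
```

View pics/s8.png

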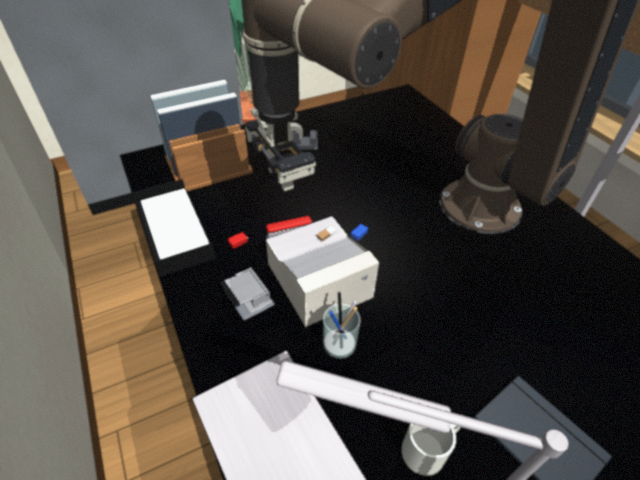

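View pics/w8.png

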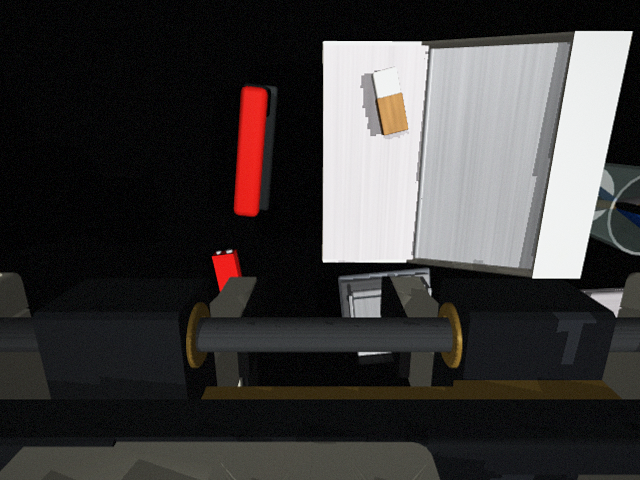

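The flap is shut, with no gap along the sill edge at about (420,150). The sill is empty apart from the eraser at (390,100), which hasn't moved, and the robot is clear of everything.

```bash
python3 -c "
from plant import close_job;print(close_job())"
```

```text
the job is handed in; nothing more can be done
None
```

The battery is in the collection box and the job is handed in, finished at about 8.2 s of the 35 s allowed. The hand-in gave no verdict, so what follows is from my own measurements and pictures.

- **Opening the flap:** I came down with the jaws wide open along the push direction, the front finger on the flap and the rear finger behind the battery. Moving forward opened the flap to about 0.5 rad, measured in the wrist picture, while the battery was still on the sill.
- **Pushing the battery in:** I then closed the jaws in steps while moving the arm forward. The front finger stayed on the flap while the rear finger slid the battery over the edge.
- **Battery inside:** With the flap still held open, the wrist picture showed the battery lying on the box floor.
- **Forces:** Wrist readings at the end of each call stayed under 5 N; contact on the battery itself was not measured.
- **Final pictures:** After a straight lift, the flap looks shut and the sill holds only the eraser. The eraser, stapler, pen cup, hole punch and mug look unmoved by eye. The tape dispenser was hidden behind the arm, but I never went near it.

No check failed. The top and wrist views put the battery 1 to 5 mm apart, which did not affect the push.

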